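# Seat the covered ferrule tray on the pin tin and lift off the cover alone

## Task

We are about to fit ferrules: take the covered ferrule tray (inner tray lid with the outer cover on it) off the bench in one piece, lower it gently, without dropping it, onto the open pin tin until the tray sits fully home in the tin's mouth with the cover still on. Then lift off the outer cover alone, so that the tray stays seated with its three ferrules in it, and finish while still holding the cover level in the gripper, about a hand's breadth above the tray: do not put it down or let go of it. Leave the tin standing where it is and the other things on the bench undisturbed.

Things in the scene. Friction and masses are not known exactly. Their poses are not given: they have to be found in the camera images.
- tin_mouth (a point): Open pin tin: loose rounded-corner rectangular sheet-steel box, about 0.9 kg, 64 (x) x 124 (y) x 45 mm high, brass pins lying in it. This point: centre of its mouth, level with the rim, 45 mm above the bench; z up, y along the long side. Mouth 59.6 x 119.6 mm.
- tray_lip (a point): Inner lid: sheet-steel tray, 0.13 kg, three cells along y, a ferrule in each. This point: centre of its lip, z up. The lip is an upright band 64 (x) x 124 (y) x 10 mm, 5 mm below to 5 mm above this point, proud all round; gripped by its long sides (64 mm) it carries cover and ferrules along. Fits the tin either way round; home, the lip rests on the rim, this point 5 mm above tin_mouth.
- tray_foot (a point): Centre of the underside of the tray's plug, 14 mm under tray_lip, on which the tray stands on the bench at the start. The plug, 56 x 116 mm, reaches 9 mm down from the lip into the tin's mouth (1.8 mm play a side); its lowest 4 mm taper to 50 x 110 mm as a lead-in. Above the lip an upstand 54 x 114 x 7 mm high fits inside the cover.
- cover_mid (a point): Outer lid: plain deep sheet-steel cover, 0.09 kg, 61 (x) x 121 (y) x 24 mm high, flat top; axes as the tray's. This point: its centre, 12 mm above its lower edge. At the start it rests loosely on the tray's lip, round the upstand with 1.5 mm play a side, this point 17 mm above tray_lip; it is free after 7 mm straight up. Grip it by its long sides (61 mm) above the lip.
- ferrule_1_mid (a point): A black plastic ferrule ring, 23 mm across, 22 mm high, 12 g, loose in a cell of the tray (hidden under the cover at the start). This point is its centre.
- ferrule_2_mid (a point): A cream plastic ferrule ring, 23 mm across, 22 mm high, 12 g, loose in a cell of the tray (hidden under the cover at the start). This point is its centre.
- ferrule_3_mid (a point): A white plastic ferrule ring, 23 mm across, 22 mm high, 12 g, loose in a cell of the tray (hidden under the cover at the start). This point is its centre.
- flat_file: Bystander: a flat file with a wooden handle, 225 x 25 x 25 mm, lying on the bench near its front edge; origin at the centre of its underside, x along its length.
- green_stone: Bystander: a flat green whetstone, 46 x 108 x 22 mm, on the bench; origin at the centre of its underside, y along its length.
- handle_blank_b: Bystander: a pale wooden handle blank, 23 x 118 x 19 mm, lying behind the work; origin at the centre of its underside, y along its length.
- small_hammer: Bystander: a small hammer, 200 x 78 x 20 mm, lying behind the work; origin at the centre of its underside, x along its handle.
Mind the look-alikes: they are no part of the job. Leave any blue look-alike of the part that bears tray_lip alone.

How it is judged (in metres and radians):
On the way:
1. the tray sits fully home in the tin's mouth with the cover still on it (z of tray_lip in the frame of tin_mouth between 0.002 and 0.0075 m and horizontal distance between tray_lip and tin_mouth below 0.005 m and angle between the z axis of tray_lip and the z axis of tin_mouth, either way round below 0.04 rad and angle between the y axis of tray_lip and the y axis of tin_mouth, either way round below 0.08 rad and z of cover_mid in the frame of tray_lip below 0.02 m and horizontal distance between cover_mid and tray_lip below 0.005 m), for 0.2 s.
At the end, for the whole second after the job is handed in: The tray is home in the tin (within 2.5 mm of full depth, 5 mm of centre, level, square) with the three ferrules in it; the gripper holds the cover still, level within 11 degrees, its lower edge 50 mm or more above the tray's lip; tray and tin are not touched (z of tray_lip in the frame of tin_mouth between 0.002 and 0.0075 m and horizontal distance between tray_lip and tin_mouth below 0.005 m and angle between the z axis of tray_lip and the z axis of tin_mouth, either way round below 0.04 rad and angle between the y axis of tray_lip and the y axis of tin_mouth, either way round below 0.08 rad and z of ferrule_1_mid in the frame of tray_lip between -0.008 and 0.008 m and distance between each of ferrule_1_mid, ferrule_2_mid, ferrule_3_mid and tray_lip below 0.06 m and z of ferrule_2_mid in the frame of tray_lip between -0.008 and 0.008 m and z of ferrule_3_mid in the frame of tray_lip between -0.008 and 0.008 m and z of cover_mid in the frame of tin_mouth above 0.072 m and angle between cover_mid's own z axis and vertical below 0.2 rad and contact force between the fingers and cover above 1 N and contact force between cover and tray below 0.2 N and contact force between cover and tin below 0.2 N and contact force between the arm and tray below 0.3 N and contact force between the arm and tin below 0.3 N and linear speed of each of cover, tray below 0.03 m/s and angle between tin_mouth's own z axis and vertical below 0.03 rad); the arm keeps its last pose, push and grip.
It fails at once if the cover came off the tray (more than 6 mm up or 10 mm sideways) while the tray was not seated home in the tin ((z of cover_mid in the frame of tray_lip above 0.023 m or horizontal distance between cover_mid and tray_lip above 0.01 m) and not (z of tray_lip in the frame of tin_mouth between 0.002 and 0.0075 m and horizontal distance between tray_lip and tin_mouth below 0.005 m and angle between the z axis of tray_lip and the z axis of tin_mouth, either way round below 0.04 rad and angle between the y axis of tray_lip and the y axis of tin_mouth, either way round below 0.08 rad)).
It fails at once if the tray was dropped or thrust onto the tin (faster than 0.35 m/s just above it) (horizontal distance between tray_lip and tin_mouth below 0.03 m and z of tray_lip in the frame of tin_mouth below 0.035 m and linear speed of tray above 0.35 m/s).
It fails at once if a ferrule left the tray (distance between any of ferrule_1_mid, ferrule_2_mid, ferrule_3_mid and tray_lip above 0.065 m).
It fails at once if the tin was pushed more than 30 mm or tipped (distance of tin_mouth from where it was at the start of the episode above 0.03 m or angle between tin_mouth's own z axis and vertical above 0.3 rad).
It fails at once if the file, the green whetstone, the wooden handle blank or the hammer was moved more than 30 mm (distance of any of flat_file, green_stone, handle_blank_b, small_hammer from where it was at the start of the episode above 0.03 m).
It also fails if it takes over 51 s, if anything falls off the work surface, if the arm or the gripper's body presses on something with over 40 N, if the wrist force passes 120 N, or if a joint passes its speed limit or range.

## Robot

A 6-joint arm with a two-finger parallel gripper is mounted at the origin on a cart in front of the work surface, level with it; the furniture and walls round the work are solid. World frame = base frame: x ahead of the robot, y to its left, z up, the work surface at z = 0. Lengths are in mm, angles in degrees, forces in N, time in s.
With the tool pointing down it reaches from about 250 to 775 mm from the base axis. Payload 8.9 kg.
Tool frame: the origin (TCP) lies at the very end of the fingers, on their centre line; the grasp point (between the pads) lies 19 mm behind it; z points along the fingers, y is the direction in which the jaws open and shut (so a half turn about z gives the same grasp; the last joint's range is limited). The gripper opens to 85 mm and grips with 20 to 120 N. Pads are 22 mm wide; open, the fingers measure 114 mm over their backs; the gripper's body (76 mm by 85 mm) begins 54 mm behind the grasp point. The pads swing forward as they close: fully open they stand 13 mm farther back than shut.
Start: joints at [67.764, 16.656, -8.789, 64.555, 0, 82.019], TCP at [129.271, 508.835, 231.305] pointing down, gripper open.
Joint ranges: [-144.48, 144.48], [-52.06, 99.96], [-74.48, 78.29], [-112.23, 115.85], [-86.99, 84.42], [-180, 180]. Speed limits (degrees/s): [127.2, 127.2, 159.86, 180, 180, 180].

## Interface

Orientations are given as [roll, pitch, yaw] about the fixed x, y, z axes, in that order (R = Rz(yaw) Ry(pitch) Rx(roll)).
In Python, from station import state, cams, bot gives the robot as it stands.
- The arm moves only by the tool arm_command, never from a script. Its argument "commands" is one flat list of numbers, 4 for each row, row after row: the shift along the tool's x, y, z each as a share of 250 mm, from -1 to 1, then the turn about the tool's z as a share of pi/4 rad, from -1 to 1. In form: [tx, ty, tz, yaw, tx, ty, tz, yaw, ...]. A call has 1 to 12 rows; each row shifts and turns the commanded pose from where the row before left it, along the tool's axes as they then stand; what a row does not reach is not made up. A row lasts 1/8 s, in which the tool goes at most 62.5 mm and 10.7 degrees, less where a joint would pass 70% of its speed; a pose out of reach is approached as far as the arm can. A call with a number of a shift or a turn outside -1 to 1 is refused whole. A call with a gripper value outside its range is refused whole. "gripper" is the gripper's target within -1 to 1 (shut at 1, half-way at 0, fully open at -1), set as the call begins (left out, the last holds). The fingers move at their own pace and stop on an object; the grip force is fixed at half the most. Time passes only in rows, so rows that do not move let the fingers close. It gives the time, the measured TCP pose, the force and the opening at its end, in the units of the state.
- state(): the state, without advancing time (a new reading comes with each control period).
- cams.snapshot(name): name is "side" or "top"; returns the picture (420x560x3 uint8, red, green, blue); there is no depth.
- cams.calibration(name): a dict with "vertical_fov" (degrees; the focal length in pixels is half the picture's height over the tangent of half this angle, whatever the lens; pixels are square), "cx", "cy" (the principal point, pixels), "rvec" (rotation vector, rad) and "tvec" (3), from world to camera coordinates, as OpenCV has them. Camera axes: x right, y down, z forward; pixel columns grow to the right and rows downward; lengths in mm; the calibration is good to about 2 mm. A picture is of the moment at which its call begins. calibration takes no time and is no camera call.
- bot.job_done(): hands the job in, once; it reports no verdict.
The state is a dict: "time_s": time; "q": joint angles; "dq": joint speeds; "effort": joint torques, N m; "ee_pos": TCP position; "tcp_rot": TCP orientation; "force": force on the tool from outside, world axes, zero at the start; "moment": the same for the moment, N m; "finger_gap": opening from 0.0 (shut) to 1.0 (fully open).
Only numpy, scipy, OpenCV 4.12 (cv2) and the standard library are available. Lean on these libraries where they do the work, as an engineer would, in place of code of your own. Each camera call takes 0.05 s, during which the arm holds its last target.

## Working session

There is one attempt and no reset: what is moved stays moved. The work goes in short steps, Python scripts to look and compute and a tool call to move; the robot and the scene stay as the last step left them, time stands still between calls to the robot, and variables do not carry over. Pictures are saved under pics/ and viewed, and the job is handed in when it is done.

Besides the shell and the picture viewer there is one more tool, called after "Emit:" in YAML: its name, and indented under it one key for each argument. arm_command: Moves the arm, as the interface text tells. Shift numbers are shares of 250 mm and turn numbers shares of pi/4 rad, none past 1 either way. Its arguments: {"type":"object","properties":{"commands":{"type":"array","items":{"type":"number"}},"gripper":{"type":"number"}},"required":["commands"]}

```bash
ls; mkdir -p pics
python3 - <<'E'
from station import state,cams,bot
import cv2
print(state())
for n in("side","top"):
    im=cams.snapshot(n);cv2.imwrite(f"pics/{n}0.png",im[:,:,::-1]);print(n,cams.calibration(n))
E
```

```text
pics
{'time_s': 0.0, 'q': array([ 6.77638747e+01,  1.66898308e+01, -8.83031370e+00,  6.45546341e+01,
        8.47632162e-04,  8.20205278e+01]), 'dq': array([ 0.02493514, -0.04728624,  0.0693506 ,  0.06316137, -0.03570492,
        0.0514936 ]), 'effort': array([ 1.73128832e-03, -5.37141752e+01,  3.31370187e+01,  1.59634568e-02,
       -4.24060215e-05,  2.88955744e-05]), 'ee_pos': array([129.10035254, 508.43495497, 230.72904237]), 'tcp_rot': array([-1.79926063e+02, -1.12200654e-02,  1.65743339e+02]), 'force': array([-0.15323659,  0.2941424 , -0.92738679]), 'moment': array([-0.00852924, -0.02394717, -0.03060887]), 'finger_gap': 1.0003449746210875}
side {'vertical_fov': 48.6305404984283, 'cx': 275.54456253120077, 'cy': 207.95647880445463, 'rvec': array([ 0.14060483,  2.81444493, -1.33828566]), 'tvec': array([527.2806827 , -29.77926398, 998.14425094])}
top {'vertical_fov': 55.40088861355019, 'cx': 279.61409292853807, 'cy': 210.67727016383512, 'rvec': array([ 2.09660087, -2.12467286,  0.17733269]), 'tvec': array([ 86.75398821, 532.67170327, 872.14728092])}
```

View pics/side0.png

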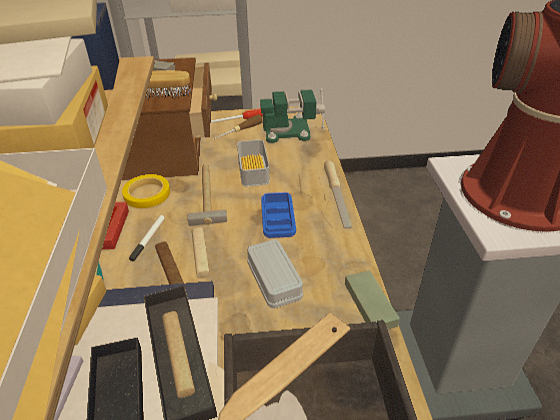

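View pics/top0.png

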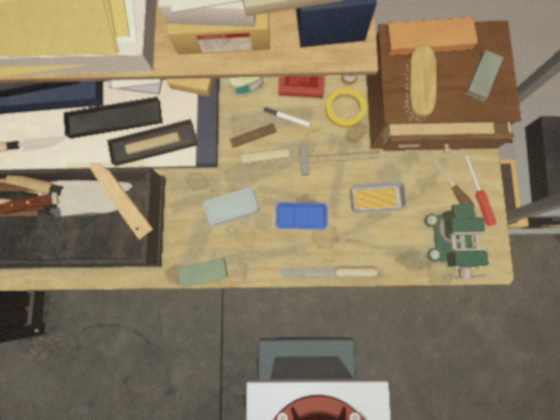

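```bash
cat > h.py <<'E'
import numpy as np,cv2
from station import state,cams,bot
def P(n):
    c=cams.calibration(n);f=210/np.tan(np.radians(c['vertical_fov'])/2)
    K=np.array([[f,0,c['cx']],[0,f,c['cy']],[0,0,1.]]);R=cv2.Rodrigues(np.array(c['rvec']))[0]
    return K,R,np.array(c['tvec'],float)
def proj(n,p):
    K,R,t=P(n);q=K@(R@np.array(p,float).T+t[:,None] if np.ndim(p)>1 else R@np.array(p,float)+t);return (q[:2]/q[2]).T
def ray(n,uv,z):
    K,R,t=P(n);uv=np.atleast_2d(np.array(uv,float));d=(R.T@np.linalg.inv(K)@np.c_[uv,np.ones(len(uv))].T).T;o=-R.T@t
    return o+d*((z-o[2])/d[:,2])[:,None]
E
python3 - <<'E'
from h import *
print(proj("top",[[0,0,0],[129,508,231],[400,0,0],[400,200,0]]),proj("side",[[129,508,231],[400,0,0]]))
for n in("side","top"):
    K,R,t=P(n);print(n,"cam",-R.T@t)
t=cv2.imread("pics/top0.png");s=cv2.imread("pics/side0.png")
a=cv2.resize(t[170:250,190:410],None,fx=3.6,fy=3.6,interpolation=cv2.INTER_CUBIC)
b=cv2.resize(s[130:310,230:310],None,fx=3.3,fy=3.3,interpolation=cv2.INTER_CUBIC)
cv2.imwrite("pics/ct.png",a);cv2.imwrite("pics/cs.png",b)
E
```

```text
[[319.40114086 454.97076061]
 [ 28.16830373 428.02361461]
 [314.36556559 269.72872793]
 [230.24677926 270.74996375]] [[728.5851344  330.78934223]
 [337.05448429 207.4666432 ]]
side cam [585.55260772 742.38840504 617.40689035]
top cam [358.34129671  59.38942306 959.15102515]
```

View pics/ct.png

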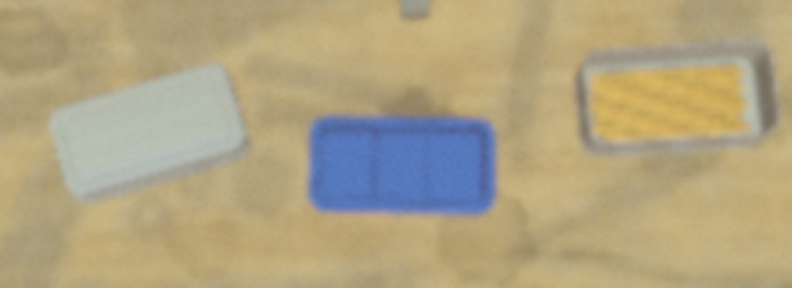

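View pics/cs.png

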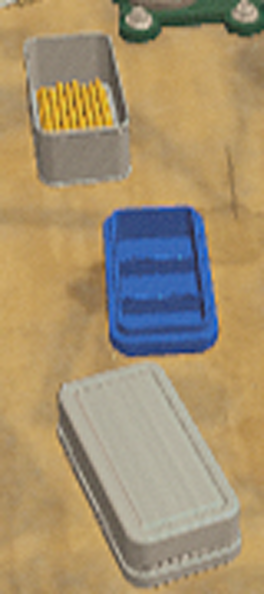

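```bash
python3 - <<'E'
from h import *
im=cv2.imread("pics/top0.png");si=cv2.imread("pics/side0.png")
for im,n,boxes in((im,"top",{"tray":(170,240,190,270),"tin":(175,220,340,412)}),(si,"side",{"tray":(225,315,235,315),"tin":(130,195,225,280)})):
    for k,(a,b,c,d) in boxes.items():
        hsv=cv2.cvtColor(im[a:b,c:d],cv2.COLOR_BGR2HSV);S=hsv[:,:,1]
        S=cv2.resize(S,None,fx=8,fy=8,interpolation=cv2.INTER_CUBIC)
        cr=cv2.resize(im[a:b,c:d],None,fx=8,fy=8,interpolation=cv2.INTER_CUBIC)
        m=(S<65).astype(np.uint8)*255
        cs,_=cv2.findContours(m,cv2.RETR_EXTERNAL,cv2.CHAIN_APPROX_NONE)
        ct=max(cs,key=cv2.contourArea);cv2.drawContours(cr,[ct],-1,(0,0,255),1)
        r=cv2.minAreaRect(ct);print(n,k,[(np.array(r[0])+.5)/8-.5+[c,a],np.array(r[1])/8,r[2]])
        cv2.imwrite(f"pics/m_{n}_{k}.png",cr); print(cr.shape, np.median(S[S<65]), np.median(S))
E
python3 - <<'E'
import cv2,numpy as np
I=[cv2.imread(f"pics/m_top_{k}.png") for k in("tray","tin")]
w=max(i.shape[1] for i in I)
cv2.imwrite("pics/mt.png",cv2.resize(np.vstack([cv2.copyMakeBorder(i,0,0,0,w-i.shape[1],0) for i in I]),None,fx=.65,fy=.65))
I=[cv2.imread(f"pics/m_side_{k}.png") for k in("tray","tin")]
h=max(i.shape[0] for i in I)
cv2.imwrite("pics/ms.png",cv2.resize(np.hstack([cv2.copyMakeBorder(i,0,h-i.shape[0],0,0,0) for i in I]),None,fx=.7,fy=.7))
E
```

```text
top tray [array([230.76477814, 206.92391968]), array([30.33491898, 54.10227585]), 73.19131469726562]
(560, 640, 3) 18.0 79.0
top tin [array([377.89343262, 196.85892105]), array([31.62617493, 56.27589035]), 83.93154907226562]
(360, 576, 3) 39.0 87.0
side tray [array([274.77318954, 272.2850647 ]), array([70.31317902, 41.53626633]), 64.65382385253906]
(720, 640, 3) 29.0 111.0
side tin [array([253.3919487 , 162.48035431]), array([45.89548111, 29.84109497]), 83.97246551513672]
(520, 440, 3) 43.0 115.0
```

View pics/mt.png

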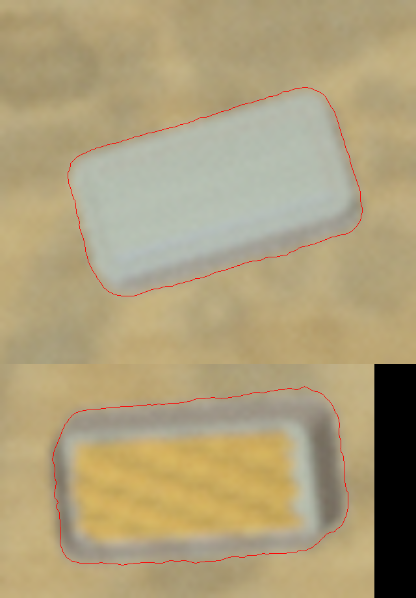

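View pics/ms.png

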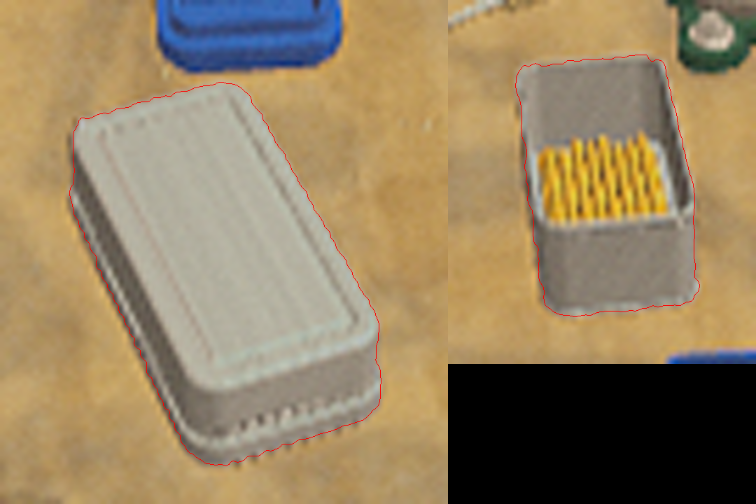

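```bash
cat >> h.py <<'E'
def contour(im,box,th=65,fx=8):
    a,b,c,d=box;S=cv2.cvtColor(im[a:b,c:d],cv2.COLOR_BGR2HSV)[:,:,1]
    S=cv2.resize(S,None,fx=fx,fy=fx,interpolation=cv2.INTER_CUBIC)
    cs,_=cv2.findContours((S<th).astype(np.uint8)*255,cv2.RETR_EXTERNAL,cv2.CHAIN_APPROX_NONE)
    ct=max(cs,key=cv2.contourArea)[:,0,:].astype(float);return (ct+.5)/fx-.5+[c,a]
def fit(n,ct,top,bot,c0,yaw):
    "top/bot=(z,hx,hy); returns centre, yaw of y axis per long sides"
    K,R,t=P(n);cam=-R.T@t;c=np.array(c0,float)
    for it in range(6):
        M=np.array([[np.cos(yaw),-np.sin(yaw)],[np.sin(yaw),np.cos(yaw)]]);off={};yw=[]
        for ax in(0,1):
            for s in(1,-1):
                nrm=M[:,ax]*s;hs=(top[1+ax] if 1 else 0)
                far=nrm@(c-cam[:2])>0; pl=top if far else bot
                L=(ray(n,ct,pl[0])[:,:2]-c)@M
                k=(abs(L[:,1-ax])<.62*pl[2-ax])&(abs(L[:,ax]*s-pl[1+ax])<9)
                q=L[k]
                if len(q)<10: print("few",ax,s);continue
                vx,vy,x0,y0=cv2.fitLine(q.astype(np.float32),cv2.DIST_HUBER,0,.01,.01).ravel()
                e=[x0,y0];v=[vx,vy];o=e[ax]-e[1-ax]*v[ax]/v[1-ax]
                off[ax,s]=(o-s*pl[1+ax],far)
                if ax==0: yw.append(-vx/vy)
        d=np.array([(off[a,1][0]+off[a,-1][0])/2 for a in(0,1)]);c=c+M@d;yaw+=np.mean(yw)
    return c,np.degrees(yaw),{k:(round(float(v[0]),2),bool(v[1])) for k,v in off.items()},np.degrees(yw)
TIN=((45,32,62),(0,32,62));TR=((43,30.5,60.5),(9,32,62))
E
python3 - <<'E'
from h import *
B={"top":{"tray":(170,240,190,270),"tin":(175,220,340,412)},"side":{"tray":(225,315,235,315),"tin":(130,195,225,280)}}
for n in("top","side"):
    im=cv2.imread(f"pics/{n}0.png")
    for k,m,pix in(("tray",TR,[230.8,207]),("tin",TIN,[378,197])):
        c0=ray("top",pix,40)[0,:2]; 
        for th in(55,65,75): 
            ct=contour(im,B[n][k],th);print(n,k,th,*fit(n,ct,*m,c0,np.radians(17 if k=="tray" else 4)))
E
```

```text
top tray 55 [550.87585377 196.24896014] 15.96513996953256 {(0, 1): (-0.16, True), (0, -1): (0.16, False), (1, 1): (0.05, True), (1, -1): (-0.05, False)} [ 0.23003265 -0.23003265]
top tray 65 [550.81099461 196.22569492] 16.007048836340996 {(0, 1): (0.75, True), (0, -1): (-0.75, False), (1, 1): (0.9, True), (1, -1): (-0.9, False)} [ 0.19626373 -0.19626373]
top tray 75 [550.48686342 196.33277513] 15.738979539477784 {(0, 1): (1.98, True), (0, -1): (-1.98, False), (1, 1): (2.01, True), (1, -1): (-2.01, False)} [ 0.5003079 -0.5003079]
top tin 55 [ 569.10126593 -153.31806375] 3.8541618808831672 {(0, 1): (-0.61, True), (0, -1): (0.61, False), (1, 1): (-2.58, False), (1, -1): (2.58, True)} [ 0.7663836 -0.7663836]
top tin 65 [ 569.15985222 -153.34475321] 4.1845227097501985 {(0, 1): (0.6, True), (0, -1): (-0.6, False), (1, 1): (-1.33, False), (1, -1): (1.33, True)} [ 1.0461093 -1.0461093]
top tin 75 [ 568.91475239 -153.32914518] 5.413354716529754 {(0, 1): (2.37, True), (0, -1): (-2.42, False), (1, 1): (0.11, False), (1, -1): (-0.12, True)} [ 2.7695937 -3.0754175]
side tray 55 [549.44408292 190.87705269] 15.962702537486477 {(0, 1): (-1.25, False), (0, -1): (1.25, True), (1, 1): (-1.65, False), (1, -1): (1.65, True)} [-0.06365488  0.06365488]
side tray 65 [549.45726252 190.8639289 ] 15.971895992119634 {(0, 1): (-1.06, False), (0, -1): (1.06, True), (1, 1): (-1.29, False), (1, -1): (1.29, True)} [-0.05637389  0.05637389]
side tray 75 [549.48327519 190.84980331] 15.973067591343336 {(0, 1): (-0.84, False), (0, -1): (0.84, True), (1, 1): (-0.95, False), (1, -1): (0.95, True)} [-0.04506309  0.04506309]
few 1 1Traceback (most recent call last):
  File "<stdin>", line 8, in <module>
  File "h.py", line 34, in fit
    d=np.array([(off[a,1][0]+off[a,-1][0])/2 for a in(0,1)]);c=c+M@d;yaw+=np.mean(yw)
                 ~~~^^^^^
KeyError: (1, 1)
```

```bash
sed -i 's/<9)/<14)/' h.py
python3 - <<'E'
from h import *
im=cv2.imread("pics/side0.png")
for th in(55,65,75): 
    ct=contour(im,(130,195,225,280),th);print(*fit("side",ct,*TIN,[568,-157],np.radians(4)))
# corners of pen landmarks: bench-plane consistency of both views: blue tray, green stone centre
for n,b in(("top",(195,235,270,335)),("side",(180,245,250,305))):
    im=cv2.imread(f"pics/{n}0.png");h=cv2.cvtColor(im,cv2.COLOR_BGR2HSV)
    m=((h[:,:,0]>105)&(h[:,:,0]<125)&(h[:,:,1]>130));m[:b[0]]=0;m[b[1]:]=0;m[:,:b[2]]=0;m[:,b[3]:]=0
    ys,xs=np.nonzero(m);r=cv2.minAreaRect(np.c_[xs,ys].astype(np.float32));print(n,r,ray(n,[r[0]],10))
    m=((h[:,:,0]>40)&(h[:,:,0]<80)&(h[:,:,1]>40))
    b=(250,290,170,235) if n=="top" else (260,330,335,405)
    m[:b[0]]=0;m[b[1]:]=0;m[:,:b[2]]=0;m[:,b[3]:]=0
    ys,xs=np.nonzero(m);r=cv2.minAreaRect(np.c_[xs,ys].astype(np.float32));print(n,r,ray(n,[r[0]],11))
E
```

```text
[ 567.57539964 -158.72131123] 2.6633178921633416 {(0, 1): (-1.11, False), (0, -1): (1.11, True), (1, 1): (-3.03, False), (1, -1): (3.03, True)} [-0.21564125  0.21564125]
[ 567.6122982  -158.97166094] 2.6904678941141422 {(0, 1): (-0.85, False), (0, -1): (0.85, True), (1, 1): (-2.24, False), (1, -1): (2.24, True)} [-0.16836895  0.16836213]
[ 567.64733401 -159.30571669] 2.765527550966697 {(0, 1): (-0.54, False), (0, -1): (0.54, True), (1, 1): (-1.34, False), (1, -1): (1.34, True)} [-0.02498233  0.02498233]
top ((301.5, 215.5), (23.0, 47.0), 90.0) [[529.24747702  28.00557115  10.        ]]
top ((201.9438934326172, 272.40484619140625), (17.111541748046875, 44.14080047607422), 77.90524291992188) [[396.46358658 265.24076152  11.        ]]
side ((278.1342468261719, 214.64785766601562), (43.85193634033203, 32.24958038330078), 86.42366790771484) [[526.01799604  21.21181065  10.        ]]
side ((384.7147521972656, 295.3779602050781), (50.72488021850586, 2.726930618286133), 60.39554977416992) [[369.27927635 251.04780668  11.        ]]
```

The covered tray is the grey box, top px (231,207) and side px (274,272). The blue open tray, top px (302,216) and side px (279,214), is the decoy. The open tin with yellow pins is at top px (377,198) and side px (253,161). The crops confirm the choice.

The two views differ by a constant of about 5 mm, but both put the tin (18, -350) mm from the tray.

Emit:
arm_command:
  commands: [-0.162,-0.067,0,0,-0.162,-0.067,0,0,-0.162,-0.067,0,0,-0.162,-0.067,0,0,-0.162,-0.067,0,0,-0.162,-0.067,0,0,-0.162,-0.067,0,0,-0.162,-0.067,0,0,-0.162,-0.067,0,0,-0.162,-0.067,0,0,-0.162,-0.067,0,0,-0.162,-0.067,0,0]

```text
time_s: 1.6
ee_pos: [551.7, 193.3, 230.9]
tcp_rot: [-180.0, -0.0, 165.7]
force: [-0.2, 0.2, 0.4]
finger_gap: 0.997
```

Emit:
arm_command:
  commands: [0,0,0.05,0.166,0,0,0.05,0.166,0,0,0.05,0.166,0,0,0.05,0.166,0,0,0.05,0.166,0,0,0.05,0.166,0,0,0.05,0.166,0,0,0.05,0.166,0,0,0,0,0,0,0,0]

```text
time_s: 2.85
ee_pos: [550.9, 194.4, 131.6]
tcp_rot: [180.0, -0.0, 106.1]
force: [-0.5, 0.2, 0.3]
finger_gap: 0.997
```

Run:
```python
from h import *
s=state();print(s['time_s'],s['ee_pos'],s['tcp_rot'],s['force'],s['finger_gap'])
for n in("side","top"):
    im=cams.snapshot(n)[:,:,::-1].copy();cv2.imwrite(f"pics/{n}1.png",im);p=proj(n,s['ee_pos']);print(n,p)
a=cv2.imread("pics/side1.png")[120:340,180:380];b=cv2.imread("pics/top1.png")[130:330,150:350]
cv2.imwrite("pics/c1.png",np.hstack([cv2.resize(a,(400,440),interpolation=cv2.INTER_CUBIC),cv2.resize(b,(400,440),interpolation=cv2.INTER_CUBIC)]))
```

```text
2.85 [550.91413247 194.38500607 131.58142162] [ 1.79995529e+02 -2.01248332e-03  1.06145917e+02] [-0.5410963   0.22351318  0.31361979] 0.99667737675696
side [271.67547445 226.93145809]
top [224.76281253 196.52679883]
```

View pics/c1.png

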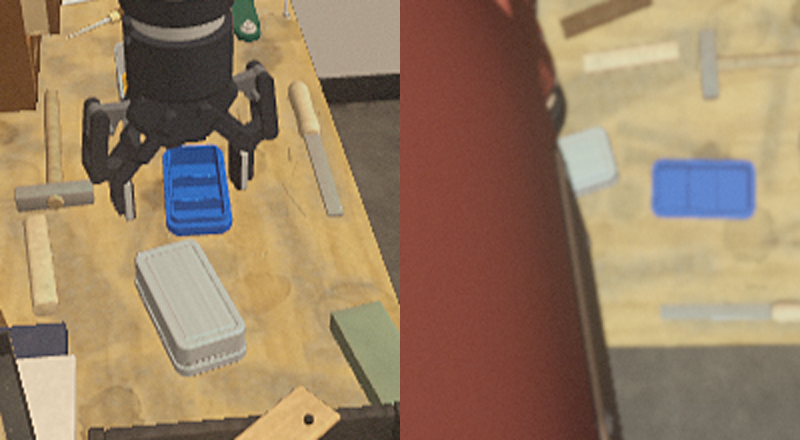

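Run:
```python
from h import *
yaw=np.radians(106.15);ty=np.array([np.sin(yaw),-np.cos(yaw),0]);tx=np.array([np.cos(yaw),np.sin(yaw),0])
c=np.array([550.91,194.39,131.58])
im=cv2.imread("pics/side1.png");a,b,cc,d=180,250,230,320
z=cv2.resize(im[a:b,cc:d],None,fx=8,fy=8,interpolation=cv2.INTER_CUBIC)
for back,col in((0,(0,0,255)),(13,(0,255,0))):
  for s in(42.5,-42.5):
    for w in(-11,11):
      p=proj("side",c+[0,0,back]+ty*s+tx*w);q=((p-[cc,a]+.5)*8).astype(int);cv2.circle(z,tuple(int(v) for v in q),3,col,-1);print(back,s,w,p)
cv2.imwrite("pics/c2.png",z)
```

```text
0 42.5 -11 [243.87538595 229.53978622]
0 42.5 11 [248.38748487 238.38583023]
0 -42.5 -11 [293.76053649 216.07654205]
0 -42.5 11 [299.21408036 224.3533215 ]
13 42.5 -11 [243.35676689 223.28955052]
13 42.5 11 [247.90968588 232.09699144]
13 -42.5 -11 [293.80876442 209.87136567]
13 -42.5 11 [299.32490025 218.10533058]
```

View pics/c2.png

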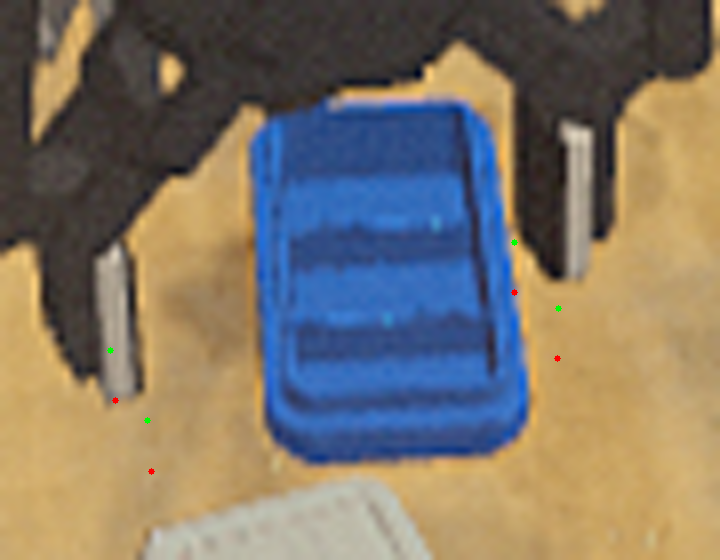

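Emit:
arm_command:
  commands: [0.007,0.002,0.08,0,0,0,0.08,0,0,0,0.08,0,0,0,0.08,0,0,0,0.06,0,0,0,0.04,0,0,0,0.04,0,0,0,0.02,0,0,0,0.014,0,0,0,0,0]

```text
time_s: 4.2
ee_pos: [550.8, 196.2, 7.8]
tcp_rot: [-180.0, 0.0, 106.0]
force: [-0.1, 0.1, 0.1]
finger_gap: 0.998
```

Run:
```python
from h import *
s=state();print(s['time_s'],s['ee_pos'],s['tcp_rot'],s['force'],s['finger_gap'])
im=cams.snapshot("side")[:,:,::-1];cv2.imwrite("pics/s2.png",cv2.resize(im[210:330,210:330],None,fx=5,fy=5,interpolation=cv2.INTER_CUBIC))
```

```text
4.2 [550.82127016 196.15671672   7.80194412] [-1.79999113e+02  1.37680115e-03  1.05985710e+02] [-0.08999471  0.12931572  0.07605548] 0.9980832169040256
```

View pics/s2.png

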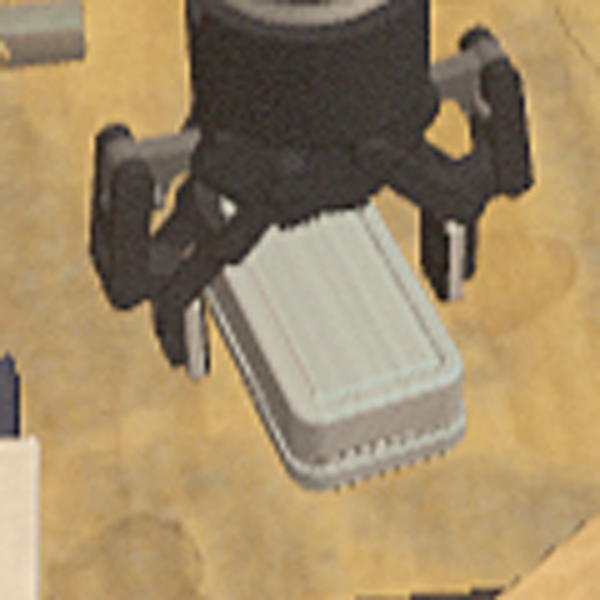

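Emit:
arm_command:
  commands: [0,0,0.02,0,0,0,0.012,0,0,0,0,0]

```text
time_s: 4.62
ee_pos: [550.5, 196.1, -0.5]
tcp_rot: [-180.0, -0.0, 106.0]
force: [0.3, -0.2, 0.2]
finger_gap: 1.0
```

Emit:
arm_command:
  commands: [0,0,0,0,0,0,0,0,0,0,0,0,0,0,0,0,0,0,0,0,0,0,0,0]
  gripper: 1

```text
time_s: 5.38
ee_pos: [550.9, 196.2, 0.3]
tcp_rot: [180.0, 0.0, 106.0]
force: [-1.1, -0.2, 5.1]
finger_gap: 0.729
```

Run:
```python
from h import *
s=state();print(s['time_s'],s['ee_pos'],s['tcp_rot'],s['force'],s['finger_gap'])
im=cams.snapshot("side")[:,:,::-1];cv2.imwrite("pics/s3.png",cv2.resize(im[210:330,210:330],None,fx=5,fy=5,interpolation=cv2.INTER_CUBIC))
```

```text
5.375 [5.50895307e+02 1.96179842e+02 2.83614294e-01] [1.79982803e+02 2.87903097e-03 1.05984088e+02] [-1.08532939 -0.15355731  5.05622866] 0.7290921290581346
```

View pics/s3.png

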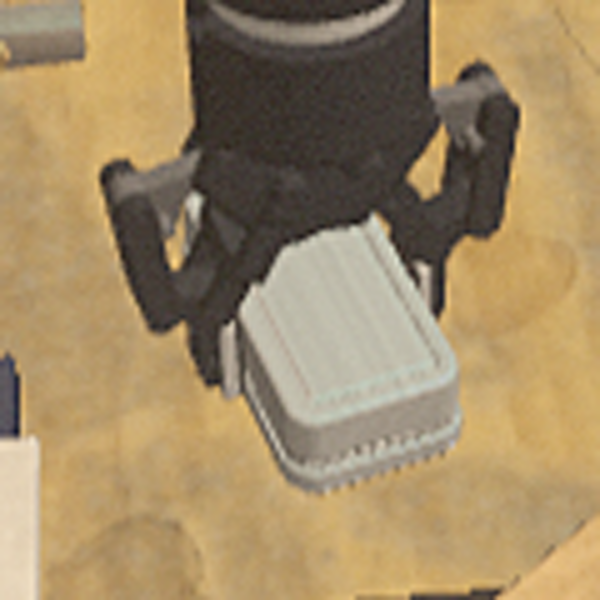

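Emit:
arm_command:
  commands: [0,0,-0.008,0,0,0,-0.008,0,0,0,0,0]

```text
time_s: 5.8
ee_pos: [550.9, 196.2, 3.8]
tcp_rot: [180.0, 0.0, 106.0]
force: [0.9, -0.3, -2.5]
finger_gap: 0.729
```

Run:
```python
from h import *
s=state();print(s['time_s'],s['ee_pos'],s['tcp_rot'],s['force'],s['finger_gap'])
im=cams.snapshot("side")[:,:,::-1];cv2.imwrite("pics/s4.png",cv2.resize(im[240:330,240:330],None,fx=6.6,fy=6.6,interpolation=cv2.INTER_CUBIC))
```

```text
5.8 [550.8508373  196.19749382   3.84429795] [1.79995232e+02 8.96620193e-04 1.05986918e+02] [ 0.88673722 -0.30858202 -2.4942792 ] 0.728699464552796
```

View pics/s4.png

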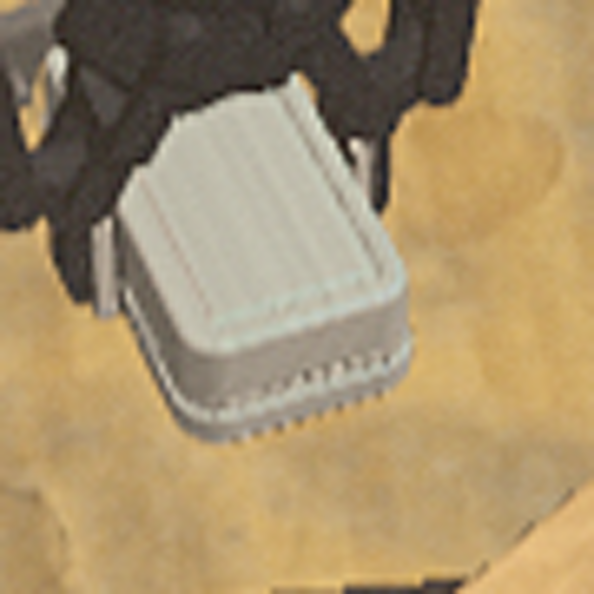

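Emit:
arm_command:
  commands: [0,0,-0.02,0,0,0,-0.04,0,0,0,-0.06,0,0,0,-0.07,0,0,0,-0.07,0,0,0,-0.06,0,0,0,-0.04,0,0,0,-0.02,0,0,0,0,0]

```text
time_s: 6.98
ee_pos: [550.8, 196.2, 98.9]
tcp_rot: [180.0, 0.0, 106.0]
force: [0.1, 0.3, -2.4]
finger_gap: 0.727
```

Emit:
arm_command:
  commands: [-0.04,-0.009,0,0,-0.06,-0.014,0,0,-0.08,-0.0185,0,0,-0.08,-0.0185,0,0,-0.08,-0.0185,0,0,-0.08,-0.0185,0,0,-0.08,-0.0185,0,0,-0.08,-0.0185,0,0,-0.08,-0.0185,0,0]

```text
time_s: 8.1
ee_pos: [559.6, 25.7, 98.8]
tcp_rot: [-180.0, -0.0, 106.0]
force: [-0.5, 1.3, -2.6]
finger_gap: 0.729
```

Emit:
arm_command:
  commands: [-0.08,-0.0185,0,0,-0.08,-0.0185,0,0,-0.08,-0.0185,0,0,-0.08,-0.0185,0,0,-0.08,-0.0185,0,0,-0.08,-0.0185,0,0,-0.08,-0.0185,0,0,-0.06,-0.014,0,0,-0.045,-0.01,0,0,-0.04,-0.009,0,0]

```text
time_s: 9.35
ee_pos: [569.1, -154.1, 98.8]
tcp_rot: [-180.0, -0.0, 106.0]
force: [-0.1, 0.1, -2.7]
finger_gap: 0.734
```

Emit:
arm_command:
  commands: [0,0,0,0.02,0,0,0,0.05,0,0,0,0.07,0,0,0,0.07,0,0,0,0.05,0,0,0,0.022,0,0,0,0,0,0,0,0]

```text
time_s: 10.35
ee_pos: [569.1, -153.4, 98.8]
tcp_rot: [-180.0, -0.0, 93.3]
force: [0.4, -0.7, -3.0]
finger_gap: 0.728
```

Run:
```python
from h import *
s=state();print(s['time_s'],s['ee_pos'],s['tcp_rot'],s['force'],s['finger_gap'])
im=cams.snapshot("side")[:,:,::-1];cv2.imwrite("pics/side5.png",im);cv2.imwrite("pics/s5.png",cv2.resize(im[80:200,200:320],None,fx=5,fy=5,interpolation=cv2.INTER_CUBIC))
im=cams.snapshot("top")[:,:,::-1];cv2.imwrite("pics/top5.png",im)
```

```text
10.35 [ 569.0631565 -153.4179437   98.7893257] [-1.79997251e+02 -3.95896038e-03  9.33273547e+01] [ 0.39670262 -0.71320268 -2.98839547] 0.7282418191296295
```

View pics/s5.png

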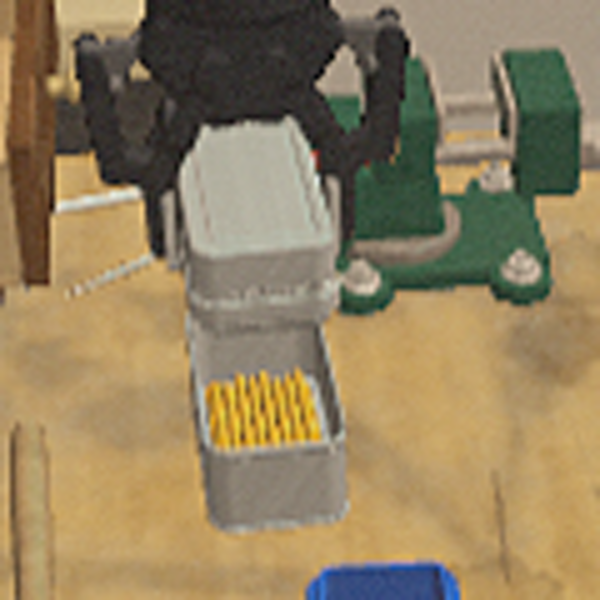

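View pics/top5.png

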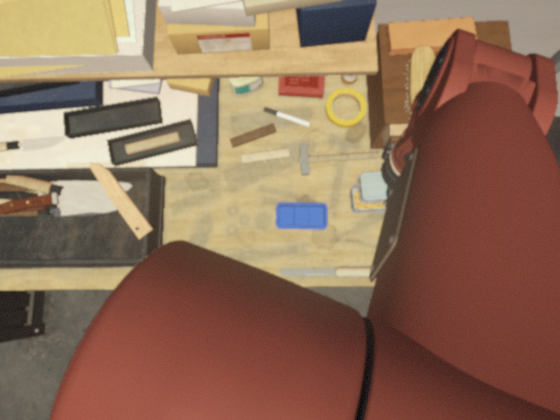

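Emit:
arm_command:
  commands: [0,0,0.02,0,0,0,0.04,0,0,0,0.04,0,0,0,0.035,0,0,0,0.02,0,0,0,0.015,0,0,0,0,0,0,0,0,0]

```text
time_s: 11.45
ee_pos: [569.3, -153.7, 56.6]
tcp_rot: [180.0, 0.0, 93.3]
force: [1.0, -0.4, -1.7]
finger_gap: 0.728
```

Run:
```python
from h import *
s=state();print(s['time_s'],s['ee_pos'],s['tcp_rot'],s['force'],s['finger_gap'])
im=cams.snapshot("side")[:,:,::-1];cv2.imwrite("pics/side6.png",im);cv2.imwrite("pics/s6.png",cv2.resize(im[115:195,215:295],None,fx=7.4,fy=7.4,interpolation=cv2.INTER_CUBIC))
for k in((0,0),):
  for z,h in((55-.3+9,1),(45,0)):
    pass
```

```text
11.45 [ 569.28384749 -153.65186454   56.56041037] [1.79976111e+02 1.10459589e-02 9.32943045e+01] [ 0.99714419 -0.42099455 -1.73757507] 0.7276847871767429
```

View pics/s6.png

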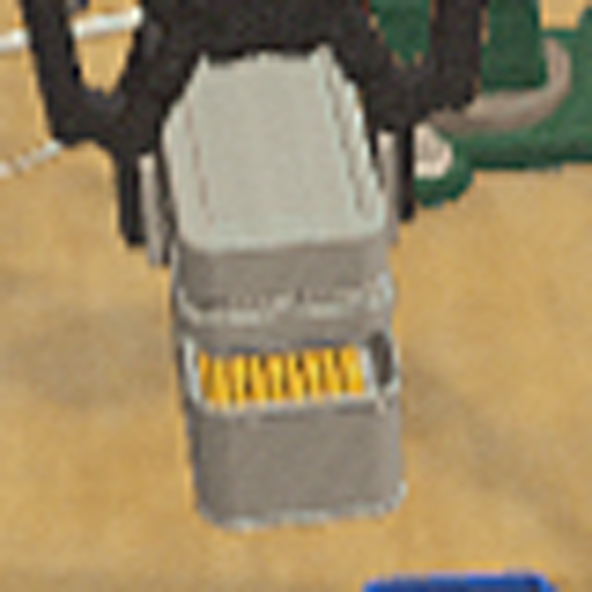

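Run:
```python
from h import *
im=cv2.imread("pics/side6.png")
S=cv2.cvtColor(im,cv2.COLOR_BGR2HSV)[:,:,1].astype(float)
K,R,t=P("side");cam=-R.T@t
for r in range(148,186):
    row=S[r,228:280];k=np.nonzero(row<65)[0]
    if len(k)<5: continue
    def edge(i,j): # crossing between in i, out j
        a,b=row[i],row[j];return 228+i+(65-a)/(b-a)*(j-i)
    l=edge(k[0],k[0]-1) if k[0]>0 else np.nan; q=edge(k[-1],k[-1]+1) if k[-1]<len(row)-1 else np.nan
    az=[]
    for u in(l,q):
        d=R.T@np.linalg.inv(K)@[u,r,1];az.append(np.degrees(np.arctan2(d[0],-d[1])))
    print(r,round(l,2),round(q,2),np.round(az,3))
```

```text
148 234.54 266.69 [ 1.333 -3.264]
149 234.49 266.6 [ 1.353 -3.247]
150 237.32 266.59 [ 0.962 -3.24 ]
151 237.69 267.2 [ 0.921 -3.324]
152 237.7 267.44 [ 0.931 -3.352]
153 237.65 267.59 [ 0.95  -3.369]
154 237.6 267.75 [ 0.969 -3.387]
155 237.96 267.69 [ 0.929 -3.374]
156 238.45 267.49 [ 0.871 -3.34 ]
157 238.52 267.36 [ 0.873 -3.315]
158 238.52 267.28 [ 0.884 -3.298]
159 237.96 267.38 [ 0.977 -3.308]
160 238.41 267.55 [ 0.924 -3.327]
161 238.37 267.93 [ 0.942 -3.378]
162 238.6 268.18 [ 0.921 -3.409]
163 238.6 268.44 [ 0.932 -3.442]
164 238.65 268.58 [ 0.938 -3.459]
165 238.72 268.6 [ 0.939 -3.456]
166 238.88 268.6 [ 0.928 -3.451]
167 239.37 268.58 [ 0.869 -3.443]
168 239.57 268.38 [ 0.851 -3.408]
169 239.65 268.43 [ 0.851 -3.412]
170 239.67 268.51 [ 0.86  -3.417]
171 239.74 268.54 [ 0.861 -3.418]
172 239.69 268.58 [ 0.882 -3.418]
173 239.86 268.47 [ 0.868 -3.397]
174 240.64 268.41 [ 0.765 -3.382]
175 240.56 268.47 [ 0.789 -3.386]
176 240.58 268.58 [ 0.798 -3.397]
177 240.68 268.69 [ 0.794 -3.409]
178 240.69 268.67 [ 0.805 -3.401]
179 240.73 268.53 [ 0.812 -3.375]
180 241.04 269.37 [ 0.778 -3.496]
181 241.58 269.39 [ 0.708 -3.493]
182 241.62 268.8 [ 0.713 -3.399]
183 241.54 268.22 [ 0.738 -3.305]
184 241.77 266.07 [ 0.715 -2.973]
185 243.22 258.18 [ 0.509 -1.764]
```

Emit:
arm_command:
  commands: [0,-0.001,0.008,0,0,0,0.008,0,0,0,0.008,0,0,0,0.008,0,0,0,0.008,0,0,0,0.008,0,0,0,0,0]

```text
time_s: 12.38
ee_pos: [568.7, -153.5, 44.1]
tcp_rot: [-180.0, -0.0, 93.3]
force: [0.1, -0.5, -2.4]
finger_gap: 0.728
```

Emit:
arm_command:
  commands: [0,0,0.006,0,0,0,0.006,0,0,0,0,0]

```text
time_s: 12.75
ee_pos: [568.7, -153.6, 41.2]
tcp_rot: [-180.0, -0.0, 93.3]
force: [-1.2, -0.2, -2.9]
finger_gap: 0.733
```

Emit:
arm_command:
  commands: [0,0,0.005,0,0,0,0.003,0,0,0,0,0]

```text
time_s: 13.12
ee_pos: [568.9, -153.6, 39.5]
tcp_rot: [180.0, 0.0, 93.3]
force: [-0.5, 0.7, 1.3]
finger_gap: 0.732
```

Emit:
arm_command:
  commands: [0,0,0.004,0,0,0,0.003,0,0,0,0,0]

```text
time_s: 13.5
ee_pos: [569.0, -153.7, 39.1]
tcp_rot: [180.0, 0.0, 93.3]
force: [-5.3, 1.9, 16.0]
finger_gap: 0.734
```

Run:
```python
from h import *
s=state();print(s['time_s'],s['ee_pos'],s['tcp_rot'],s['force'],s['moment'],s['finger_gap'])
im=cams.snapshot("side")[:,:,::-1];cv2.imwrite("pics/side7.png",im);cv2.imwrite("pics/s7.png",cv2.resize(im[115:195,215:295],None,fx=7.4,fy=7.4,interpolation=cv2.INTER_CUBIC))
```

```text
13.5 [ 569.0269225  -153.65866362   39.09005925] [1.79956066e+02 3.36046551e-02 9.32983523e+01] [-5.26733569  1.9032268  15.96975932] [ 0.3840489   1.67671101 -0.09106867] 0.7340787198604362
```

View pics/s7.png

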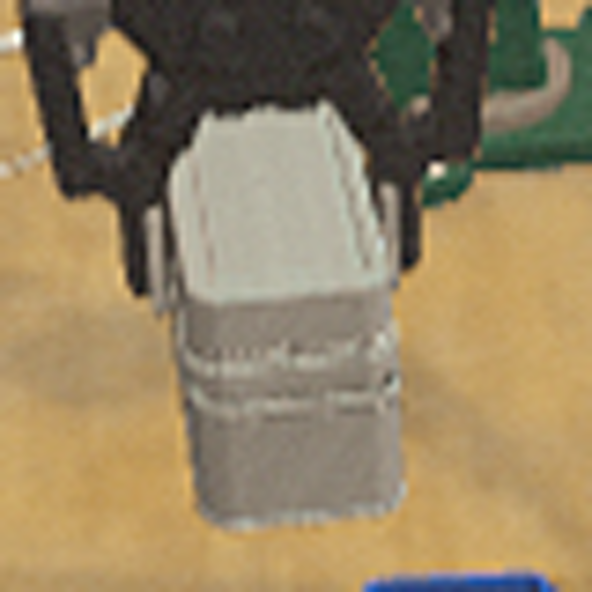

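Emit:
arm_command:
  commands: [0,0,-0.007,0,0,-0.003,0,0,0,0,0.004,0,0,0,0.004,0,0,0,0,0]

```text
time_s: 14.18
ee_pos: [568.9, -153.7, 39.0]
tcp_rot: [179.9, 0.0, 93.3]
force: [-2.9, 2.8, 20.1]
finger_gap: 0.73
```

Emit:
arm_command:
  commands: [0,0,0.002,0,0,0,0,0]

```text
time_s: 14.42
ee_pos: [568.9, -153.7, 38.9]
tcp_rot: [179.9, 0.0, 93.3]
force: [-4.7, 4.0, 25.4]
finger_gap: 0.728
```

Emit:
arm_command:
  commands: [0,0,-0.006,0,0,0,-0.003,0,0,0,0,0]

```text
time_s: 14.8
ee_pos: [568.7, -153.7, 39.4]
tcp_rot: [179.9, 0.0, 93.3]
force: [1.6, 1.9, 6.3]
finger_gap: 0.73
```

Emit:
arm_command:
  commands: [0,0,0,0,0,0,0,0,0,0,0,0]
  gripper: -0.48

```text
time_s: 15.18
ee_pos: [568.5, -153.7, 39.1]
tcp_rot: [180.0, 0.0, 93.3]
force: [4.0, 1.8, 2.3]
finger_gap: 0.743
```

Run:
```python
from h import *
s=state();print(s['time_s'],s['ee_pos'],s['tcp_rot'],s['force'],s['finger_gap'])
im=cams.snapshot("side")[:,:,::-1];cv2.imwrite("pics/side8.png",im);cv2.imwrite("pics/s8.png",cv2.resize(im[115:195,215:295],None,fx=7.4,fy=7.4,interpolation=cv2.INTER_CUBIC))
```

```text
15.175 [ 568.54245832 -153.7032996    39.11801718] [1.79953507e+02 6.93651187e-03 9.32970069e+01] [3.96109521 1.78272649 2.29996813] 0.7425913862801633
```

View pics/s8.png

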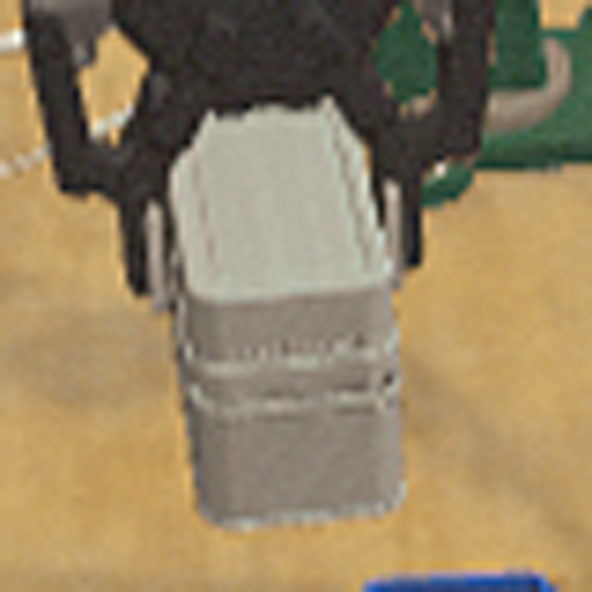

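Emit:
arm_command:
  commands: [0,0,0,0,0,0,0,0,0,0,0,0]
  gripper: -0.6

```text
time_s: 15.6
ee_pos: [567.6, -153.6, 38.8]
tcp_rot: [-179.9, -0.0, 93.3]
force: [-0.7, 0.1, -0.2]
finger_gap: 0.805
```

Emit:
arm_command:
  commands: [0,0,0,0,0,0,0,0,0,0,0,0,0,0,0,0]
  gripper: -1

```text
time_s: 16.1
ee_pos: [568.1, -153.6, 39.1]
tcp_rot: [-180.0, 0.0, 93.3]
force: [-0.2, -0.7, 0.5]
finger_gap: 1.003
```

Run:
```python
from h import *
s=state();print(s['time_s'],s['ee_pos'],s['tcp_rot'],s['force'],s['finger_gap'])
im=cams.snapshot("side")[:,:,::-1];cv2.imwrite("pics/side9.png",im)
o=cv2.imread("pics/side7.png")
cv2.imwrite("pics/s9.png",np.hstack([cv2.resize(x[130:195,225:285],None,fx=6.5,fy=6.5,interpolation=cv2.INTER_CUBIC) for x in(o,im)]))
```

```text
16.1 [ 568.06021773 -153.6328763    39.07321064] [-1.79998917e+02  1.03029287e-03  9.32950499e+01] [-0.24836093 -0.66011912  0.45784652] 1.0026067890220083
```

View pics/s9.png

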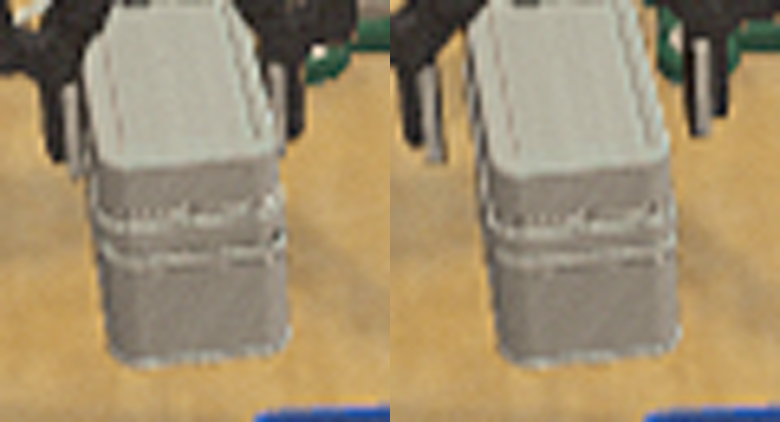

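Run:
```python
from h import *
for z in(79,55,45,0): print(z,proj("side",[[568,-97,z]]))
for i in(0,7,9):
    g=cv2.imread(f"pics/side{i}.png");g=cv2.cvtColor(g,cv2.COLOR_BGR2GRAY).astype(float)
    for a,b in((244,249),(250,258),(258,263)):print(i,a,[int(v) for v in g[148:188,a:b].mean(1)])
```

```text
79 [[252.74501827 155.80734554]]
55 [[253.2978065 165.1939431]]
45 [[253.52324379 169.02197162]]
0 [[254.50381572 185.67253258]]
0 244 [134, 132, 132, 132, 132, 130, 133, 140, 159, 161, 150, 152, 153, 150, 159, 159, 160, 158, 152, 148, 151, 170, 159, 128, 119, 123, 123, 123, 123, 121, 123, 122, 123, 121, 122, 120, 116, 144, 158, 162]
0 250 [132, 132, 132, 133, 132, 130, 139, 151, 154, 154, 149, 149, 149, 145, 148, 148, 148, 160, 157, 151, 162, 170, 139, 117, 127, 126, 126, 127, 129, 127, 128, 129, 130, 129, 128, 126, 144, 149, 154, 160]
0 258 [119, 117, 118, 119, 116, 121, 127, 152, 172, 164, 162, 159, 162, 164, 157, 149, 152, 156, 152, 151, 173, 149, 119, 130, 128, 129, 129, 129, 130, 130, 127, 129, 129, 130, 129, 131, 144, 159, 165, 168]
7 244 [177, 177, 177, 176, 180, 181, 184, 168, 134, 130, 132, 133, 132, 131, 130, 135, 163, 157, 131, 132, 121, 136, 150, 134, 120, 126, 124, 124, 125, 124, 126, 124, 123, 125, 123, 123, 119, 145, 162, 166]
7 250 [180, 178, 178, 182, 181, 183, 177, 148, 131, 135, 134, 133, 132, 131, 137, 160, 154, 135, 133, 126, 122, 156, 142, 119, 130, 127, 129, 1
[... 191 characters left out ...]
131, 132, 131, 132, 132, 132, 129, 132, 130, 132, 130, 133, 146, 163, 166, 169]
9 244 [176, 178, 177, 176, 174, 177, 180, 184, 173, 141, 129, 132, 131, 130, 130, 128, 127, 159, 154, 130, 127, 143, 152, 131, 121, 126, 127, 125, 126, 125, 125, 125, 125, 122, 124, 124, 118, 144, 161, 165]
9 250 [179, 178, 179, 178, 180, 181, 182, 180, 152, 130, 134, 135, 135, 131, 130, 139, 159, 156, 139, 131, 130, 157, 142, 118, 129, 129, 128, 130, 130, 130, 130, 130, 131, 131, 130, 130, 147, 151, 156, 164]
9 258 [180, 181, 178, 179, 180, 180, 184, 161, 130, 135, 133, 131, 132, 128, 145, 144, 160, 153, 129, 126, 158, 147, 124, 133, 130, 132, 132, 132, 131, 130, 130, 131, 131, 131, 130, 133, 148, 163, 166, 169]
```

Emit:
arm_command:
  commands: [0,0.002,-0.02,0,0,0,-0.03,0,0,0,-0.012,0,0,0,0,0,0,0,0,0]

```text
time_s: 16.77
ee_pos: [568.5, -153.6, 54.5]
tcp_rot: [-180.0, -0.0, 93.3]
force: [0.4, -0.0, -0.4]
finger_gap: 1.0
```

Emit:
arm_command:
  commands: [0,0,0,0,0,0,0,0,0,0,0,0,0,0,0,0,0,0,0,0]
  gripper: 1

```text
time_s: 17.4
ee_pos: [568.7, -153.7, 54.8]
tcp_rot: [180.0, 0.0, 93.3]
force: [-2.1, -0.6, 4.9]
finger_gap: 0.699
```

Run:
```python
from h import *
s=state();print(s['time_s'],s['ee_pos'],s['tcp_rot'],s['force'],s['finger_gap'])
im=cams.snapshot("side")[:,:,::-1];cv2.imwrite("pics/side10.png",im)
cv2.imwrite("pics/s10.png",cv2.resize(im[115:195,215:295],None,fx=7.4,fy=7.4,interpolation=cv2.INTER_CUBIC))
```

```text
17.4 [ 568.67739263 -153.66696498   54.78325966] [1.79985801e+02 1.05255067e-02 9.32962590e+01] [-2.10299568 -0.57364322  4.85332158] 0.6993021371839574
```

View pics/s10.png

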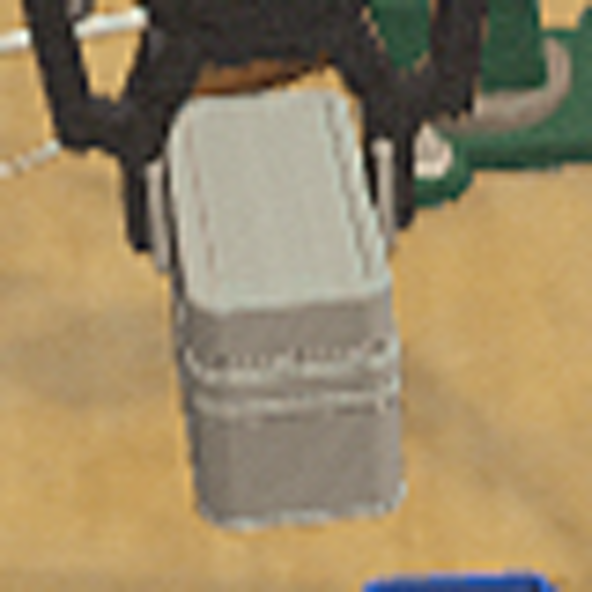

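Emit:
arm_command:
  commands: [0,0,-0.005,0,0,0,-0.006,0,0,0,-0.008,0,0,0,-0.01,0,0,0,-0.012,0,0,0,0,0]

```text
time_s: 18.2
ee_pos: [568.8, -153.7, 65.1]
tcp_rot: [180.0, 0.0, 93.3]
force: [0.2, -0.1, -1.9]
finger_gap: 0.705
```

Run:
```python
from h import *
s=state();print(s['time_s'],s['ee_pos'],s['tcp_rot'],s['force'],s['finger_gap'])
im=cams.snapshot("side")[:,:,::-1];cv2.imwrite("pics/side11.png",im)
cv2.imwrite("pics/s11.png",cv2.resize(im[115:195,215:295],None,fx=7.4,fy=7.4,interpolation=cv2.INTER_CUBIC))
```

```text
18.2 [ 568.8199589  -153.70540092   65.14223867] [1.79969668e+02 1.45140045e-02 9.32929695e+01] [ 0.20759113 -0.09182155 -1.89189411] 0.7045321912138163
```

View pics/s11.png

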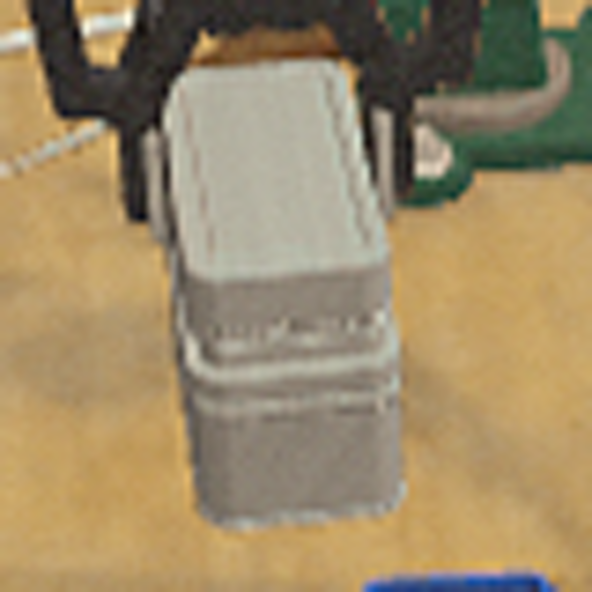

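The cover is rising on its own and the lip is still down on the tin's rim. Next I lift it the rest of the way.

Emit:
arm_command:
  commands: [0,0,-0.02,0,0,0,-0.03,0,0,0,-0.04,0,0,0,-0.05,0,0,0,-0.05,0,0,0,-0.04,0,0,0,-0.03,0,0,0,-0.02,0,0,0,-0.02,0,0,0,0,0,0,0,0,0,0,0,0,0]

```text
time_s: 19.75
ee_pos: [568.4, -153.6, 139.5]
tcp_rot: [-180.0, -0.0, 93.3]
force: [-0.7, -0.2, -0.1]
finger_gap: 0.703
```

Run:
```python
from h import *
s=state();print(s['time_s'],s['ee_pos'],s['tcp_rot'],s['force'],s['finger_gap'])
im=cams.snapshot("side")[:,:,::-1];cv2.imwrite("pics/side12.png",im)
cv2.imwrite("pics/s12.png",cv2.resize(im[80:200,200:320],None,fx=5,fy=5,interpolation=cv2.INTER_CUBIC))
im=cams.snapshot("top")[:,:,::-1];cv2.imwrite("pics/top12.png",im)
```

```text
19.75 [ 568.39052778 -153.55867126  139.50258608] [-1.79971618e+02 -1.12276947e-02  9.32911774e+01] [-0.7455175  -0.21252653 -0.12450806] 0.7028294079360026
```

View pics/s12.png

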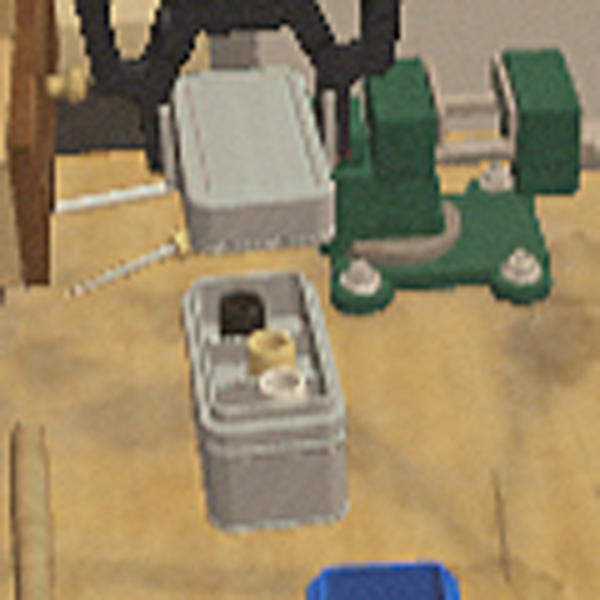

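View pics/side12.png

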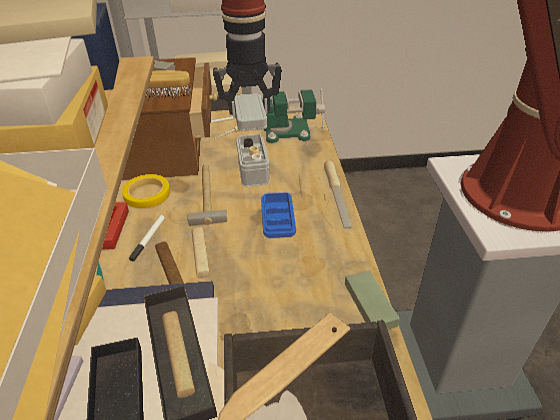

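Run:
```python
from h import *
im=cv2.imread("pics/side12.png")
for th in(60,70):
    ct=contour(im,(131,195,225,280),th);print(*fit("side",ct,(55,32,62),(0,32,62),[567.6,-159],np.radians(3)))
```

```text
[ 568.08251525 -163.75097789] 2.9754440625413094 {(0, 1): (-1.05, False), (0, -1): (1.05, True), (1, 1): (2.41, False), (1, -1): (-2.41, True)} [-0.22040878  0.22040878]
[ 568.09963385 -163.85007543] 3.0935748722896443 {(0, 1): (-0.79, False), (0, -1): (0.79, True), (1, 1): (2.9, False), (1, -1): (-2.9, True)} [-0.08514269  0.08513586]
```

Run:
```python
from h import *
print(bot.job_done());s=state();print(s['time_s'],s['ee_pos'],s['finger_gap'])
```

```text
the job is handed in; nothing more can be done
None
the job is handed in; nothing more can be done
```

The covered tray is in the tin, the cover is off, and I handed the job in at about 20 s with the gripper still holding the cover. No verdict was reported.

- **Carrying:** I gripped the tray by its lip, carried it with its cover to the tin and lowered it into the mouth. The wrist force matched the full weight of about 2.5 N.
- **Seating, not as planned:** Contact came about 3 mm above home, most likely the fingertips on the tin's rim. A small sideways shift did not clear it, and the push reached about 25 N. I eased off and opened the fingers in steps, so the tray dropped the last 2.7 mm or so on its own. A free fall of that height reaches about 0.23 m/s, against the 0.35 m/s limit.
- **Cover:** I re-gripped it above the lip; the opening was about 2.5 mm narrower than on the lip, as its 61 mm width should give. I then lifted it straight up about 85 mm.

**Last checks (side camera):**
- The tray looks level and home, with the lip about 0.5 mm from the tin's first measured centre in x. The y position was only checked indirectly.
- The black, cream and white ferrules are all in their cells.
- The cover is held level, with its lower edge about 85 mm above the lip.
- The tin's near edge is where it was, and the other things on the bench look unmoved.

**Disagreements:**
- The two cameras differed by about 5 mm in y, so I relied on the tray-to-tin distance, where they agreed.
- The arm mostly hid the tray and tin from the top camera, so the seating depth rests on the side view alone, good to about 1 mm.
- The final outline fit ran long at the far end, which I put down to the tray's upstand.

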